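# Set the range sleeve and hold the recessed zero button with the stylus

### The arm

A 7-joint arm with a two-finger parallel gripper is mounted at the origin on a cart in front of the work surface, level with it; the furniture and walls round the work are solid. World frame = base frame: x ahead of the robot, y to its left, z up, the work surface at z = 0. Lengths are in mm, angles in rad, forces in N, time in s.
With the tool pointing down it reaches from about 375 to 925 mm from the base axis. Payload 3.1 kg.
Tool frame: the origin (TCP) lies at the very end of the fingers, on their centre line; the grasp point (between the pads) lies 19 mm behind it; z points along the fingers, y is the line along which they close (so a half turn about z gives the same grasp; the last joint's range is limited). The gripper opens to 85 mm and grips with 20 to 120 N. Pads are 22 mm wide; open, the fingers measure 114 mm over their backs; the gripper's body (76 mm by 85 mm) begins 54 mm behind the grasp point. The pads swing forward as they close: fully open they stand 13 mm farther back than shut.
Start: joints at [1.233, 0.383, 0.044, 1.598, -0.018, 1.161, -0.05], TCP at [154.4, -631.398, 231.269] pointing down, gripper open.
Joint ranges: [-2.61, 2.61], [-0.41, 2.15], [-1.48, 1.57], [0, 2.5], [-1.57, 4.71], [0.05, 1.97], [-2.85, 2.85]. Speed limits (rad/s): [2.79, 2.79, 3.14, 3.14, 3.14, 3.14, 3.14].

### API

Orientations are given as a unit quaternion [w, x, y, z].
In Python, from station import r gives the robot as it stands.
- The arm moves only by the tool drive_tool, never from a script. Its argument "increments" is a list of rows, each an object of numbers: "dx", "dy", "dz": the shift along the tool's x, y, z each as a share of 250 mm, from -1 to 1; "wx", "wy", "wz": the turn, a rotation vector about the tool's x, y, z each as a share of 45 degrees, from -1 to 1; "hand": the finger opening in mm, from 0 to 85.4. In form: [{"dx": .., "dy": .., "dz": .., "wx": .., "wy": .., "wz": .., "hand": ..}, ...]. A call has 1 to 20 rows; each row shifts and turns the commanded pose from where the row before left it, along the tool's axes as they then stand; what a row does not reach is not made up. A row lasts 1/12 s, in which the tool goes at most 41.7 mm and 7.16 degrees, less where a joint would pass 70% of its speed; a pose out of reach is approached as far as the arm can. A call with a number of a shift or a turn outside -1 to 1 is refused whole. A call with a gripper value outside its range is refused whole. The fingers move at their own pace and stop on an object; "grip_force" is the grip in N (left out, the last holds). Time passes only in rows, so rows that do not move let the fingers close. It gives the time, the measured TCP pose, the force, the opening and the grip force at its end, in the units of the state.
- r.get_state(): the state, without advancing time (a new reading comes with each control period).
- r.capture(name): name is "scene" or "top" or "wrist"; returns the picture (400x640x3 uint8, blue, green, red); there is no depth.
- r.camera_params(name): a dict with "vertical_fov" (degrees; the focal length in pixels is half the picture's height over the tangent of half this angle, whatever the lens; pixels are square), "cx", "cy" (the principal point, pixels), "camera_from_world" (4x4, takes a point from world to camera coordinates). Camera axes: x right, y down, z forward; pixel columns grow to the right and rows downward; lengths in mm; the calibration is good to about 2 mm. A picture is of the moment at which its call begins: read the wrist's pose just before it. camera_params takes no time and is no camera call; for the wrist camera it gives the pose at the moment of the call.
- r.job_done(): hands the job in; it is judged then, once.
The state is a dict: "time": time; "joint_positions": joint angles; "joint_vel": joint speeds; "effort": joint torques, N m; "tcp_pos": TCP position; "tcp_rot": TCP orientation; "force": force on the tool from outside, world axes, zero at the start; "ft_torque": the same for the moment, N m; "finger_gap": opening from 0.0 (shut) to 1.0 (fully open); "finger_force": force on a finger pad.
Only numpy, scipy, OpenCV 4.12 (cv2) and the standard library are available. Lean on these libraries where they do the work, as an engineer would, in place of code of your own. Each camera call takes 0.05 s, during which the arm holds its last target. There are 200 camera calls.

### The job

Zero the leak-test calibrator on its range 4: first turn the numbered range sleeve until it clicks in with 4 at the red mark, and let go of it. Then take the orange stylus out of its stand, put its tip through the hole in the yellow frame and press the recessed green button down without forcing it; finish while still holding the stylus and keeping the button down. Touch the button with nothing but the stylus, do not press it before the range is set, and leave the other things on the bench where they are.

Things in the scene. Friction and masses are not known exactly. Their poses are not given: they have to be found in the camera images.
- calibrator: The fixed grey calibrator box with an aluminium face on top: 132 (x) x 240 (y) x 56 mm high. Origin at the centre of its underside; x points to its back (air ports), y to its left, z up. Round range sleeve upright on the left half of its top (axis at x 0, y +50 mm), yellow frame with the button hole on the right half (x 0, y -62 mm). Fixed red mark on the face at the sleeve's -x side.
- range_sleeve (a joint): Turn of the range sleeve about its upright axis, rad: 0 with 0 at the red mark, growing as the sleeve is turned clockwise seen from above, 0.42 rad for each number (1 at 0.42, 2 at 0.84, ... 4 at 1.68, 6 at 2.52), with a light spring click (about 0.1 N m) at each number and a stop just beyond 0 and beyond 6. Starts at 1, 2 or 3.
- sleeve_grip (a point): Point on the sleeve's axis at the height to grip. The sleeve is a dark knurled drum, 40 mm in diameter, 36 mm tall (its top 15 mm above this point and 43 mm above the face), standing on a white numbered disc 88 mm in diameter whose top is 21 mm below this point and 7 mm above the face. Grip the drum across its diameter from above, at any yaw.
- aperture (a point): Centre of the mouth of the button hole, on top of the 36 mm square yellow frame (58 mm above the bench). Round upright hole, 14 mm in diameter; the button's face lies 22 mm below this point.
- button_face (a point): Centre of the top face of the green recessed button, 12 mm in diameter, 22 mm below the mouth of the hole; it goes straight down.
- zero_button (a joint): How far the zero button is pressed, m: 0 up, 0.005 fully down against its stop. Spring return; 1.5 N starts it, 4 N takes it fully down.
- stylus_stand: Fixed grey stand for the stylus, block 56 x 56 mm, 70 mm high, on a black 80 x 80 x 8 mm foot, with one upright hole 8 mm in diameter in the middle of its top. Origin at the centre of its underside.
- stylus: Loose stylus, 40 g, standing upright in the stand at the start: steel shaft 7 mm in diameter and 60 mm long with its tip down, then an eight-sided orange handle 14 mm across its flats and 70 mm long, which settles flat between the fingers at any yaw, whose shoulder rests on top of the stand (handle from 70 to 140 mm above the bench). Origin at the tip, z along the stylus towards the handle's end.
- stylus_tip (a point): The end of the stylus's steel shaft (the body's origin).
- stylus_grip (a point): Middle of the stylus's handle, on its axis, 100 mm from the tip: where to grip it from above.
- seal_tin: Loose white round tin, 66 mm in diameter, 30 mm high; leave alone. Origin under its centre.
- leak_plug: Loose knurled cream-coloured plug, 27 mm in diameter, 26 mm high; leave alone. Origin under its centre.
- module: Loose small cream wearable module with a dark glass, 24 x 36 x 10 mm; leave alone. Origin under its centre.

How it is judged:
By the outcome, as a careful person would: the job done as asked, in the order asked, and still so for the second after the job is handed in, while the arm keeps its last pose, push and grip.
It also fails if it takes over 58 s, if anything falls off the work surface, if the arm or the gripper's body presses on something with over 40 N, if the wrist force passes 120 N, or if a joint passes its speed limit or range.

## Working session

There is one attempt and no reset: what is moved stays moved. The work goes in short steps, Python scripts to look and compute and a tool call to move; the robot and the scene stay as the last step left them, time stands still between calls to the robot, and variables do not carry over. Pictures are saved under pics/ and viewed, at most 10 in all, crops included, and the job is handed in when it is done.

Besides the shell and the picture viewer there is one more tool, called after "Emit:" by a JSON object that holds its "api" and its "payload", one argument or row to a line. drive_tool: Moves the arm, as the interface text tells. Its arguments: {"type":"object","properties":{"increments":{"type":"array"},"grip_force":{"type":"number"}},"required":["increments"]}

```bash
mkdir -p pics; cat > h.py <<'E'
import numpy as np, cv2
from station import r
def snap(n):
    P=r.camera_params(n); im=np.array(r.capture(n)); return im,P
def ray(P,u,v):
    f=200/np.tan(np.radians(P['vertical_fov'])/2); T=np.array(P['camera_from_world'])
    d=T[:3,:3].T@np.array([(u-P['cx'])/f,(v-P['cy'])/f,1]); o=-T[:3,:3].T@T[:3,3]
    return o,d/np.linalg.norm(d)
def plane(P,u,v,z):
    o,d=ray(P,u,v); return o+d*(z-o[2])/d[2]
def cross(rs):
    A=sum(np.eye(3)-np.outer(d,d) for o,d in rs); b=sum((np.eye(3)-np.outer(d,d))@o for o,d in rs)
    p=np.linalg.solve(A,b); return p,[np.linalg.norm(np.cross(p-o,d)) for o,d in rs]
def proj(P,p):
    f=200/np.tan(np.radians(P['vertical_fov'])/2); T=np.array(P['camera_from_world'])
    c=T[:3,:3]@np.asarray(p)+T[:3,3]; return P['cx']+f*c[0]/c[2],P['cy']+f*c[1]/c[2]
E
python3 - <<'E'
from h import *
for n in ('scene','top'):
    im,P=snap(n); cv2.imwrite(f'pics/{n}0.png',im); print(n,P)
print(r.get_state())
E
```

```text
scene {'vertical_fov': 46.57185636131412, 'cx': 320.3090151323036, 'cy': 200.6052142766487, 'camera_from_world': array([[-9.06854312e-01, -4.20658881e-01, -2.57169710e-02,
         5.05668918e+02],
       [-1.53494990e-01,  3.86501478e-01, -9.09426135e-01,
         1.83060475e+02],
       [ 3.92497828e-01, -8.20769586e-01, -4.15069562e-01,
         1.01135625e+03],
       [ 0.00000000e+00,  0.00000000e+00,  0.00000000e+00,
         1.00000000e+00]])}
top {'vertical_fov': 42.999321678872064, 'cx': 323.49722314481056, 'cy': 204.45758265316925, 'camera_from_world': array([[-1.14205101e-02, -9.99873391e-01,  1.10803569e-02,
        -5.95246208e+00],
       [-9.86895106e-01,  9.48717889e-03, -1.61083964e-01,
         5.70798390e+02],
       [ 1.60958448e-01, -1.27748111e-02, -9.86878504e-01,
         1.49221981e+03],
       [ 0.00000000e+00,  0.00000000e+00,  0.00000000e+00,
         1.00000000e+00]])}
{'time': 0.1, 'joint_positions': array([ 1.23318716,  0.38376017,  0.04382554,  1.59940309, -0.01788488,
        1.16119151, -0.04989209]), 'joint_vel': array([ 0.00018649, -0.00197581, -0.00022949, -0.00251855,  0.0002925 ,
       -0.00118506, -0.00098941]), 'effort': array([ 3.13046206e-03, -4.34728897e+01,  1.02953587e+00, -2.50455683e+01,
        1.08705356e-02,  5.46788477e-03, -3.85956227e-06]), 'tcp_pos': array([ 154.18770775, -630.57858711,  230.01454279]), 'tcp_rot': array([-1.16656532e-03,  9.92813115e-01,  1.19669185e-01, -2.08104680e-04]), 'force': array([0.1907827 , 0.31860414, 0.12306517]), 'ft_torque': array([-0.02786753, -0.01642516,  0.03634788]), 'finger_force': 0.0, 'finger_gap': 0.9980833342584615}
```

View pics/scene0.png

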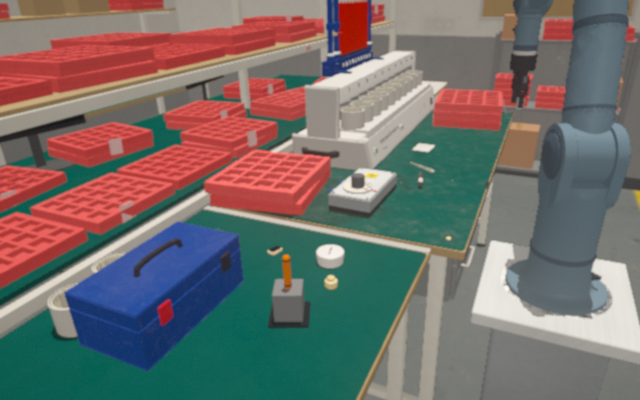

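View pics/top0.png

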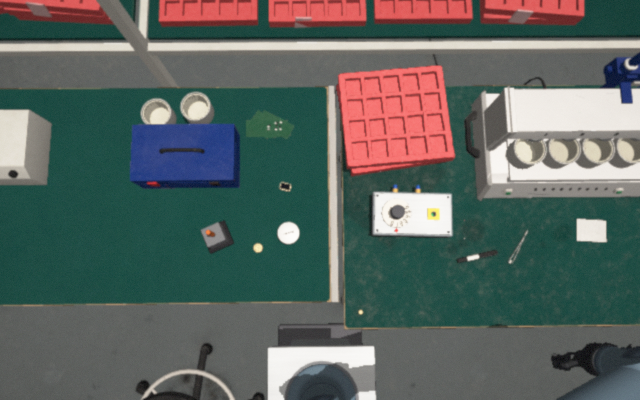

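The scene view shows the calibrator around (362,190) and the orange stylus at (287,270). In the top view the sleeve is at (398,212), the yellow frame at (434,213) and the stylus at (209,232). Next I'll triangulate these roughly by colour.

```bash
python3 - <<'E'
from h import *
from scipy import ndimage
D={n:snap(n) for n in('scene','top')}
roi={'scene':{'or':(270,245,305,292),'ye':(355,165,395,190),'tin':(310,240,350,270)},'top':{'or':(195,215,235,250),'ye':(420,200,445,225),'tin':(270,215,305,250)}}
for n,(im,P) in D.items():
    hsv=cv2.cvtColor(im,cv2.COLOR_BGR2HSV)
    for k,(a,b,c,d) in roi[n].items():
        h=hsv[b:d,a:c]
        m={'or':(h[...,0]<18)&(h[...,1]>150)&(h[...,2]>100),'ye':(abs(h[...,0].astype(int)-27)<8)&(h[...,1]>120),'tin':(h[...,1]<50)&(h[...,2]>150)}[k]
        v,u=np.nonzero(m); print(n,k,len(u),u.mean()+a,v.mean()+b,u.min()+a,u.max()+a,v.min()+b,v.max()+b)
        roi[n][k]=ray(P,u.mean()+a,v.mean()+b)
    cal=(hsv[...,1]<40)&(hsv[...,2]>170)
    if n=='top':
        cal=cal[185:245,365:460]; 
        c=cv2.findContours(cal.astype(np.uint8),0,2)[0]; c=max(c,key=cv2.contourArea); R=cv2.minAreaRect(c); 
        for q in cv2.boxPoints(R)+[365,185]: print('corner',plane(P,*q,56))
        print('sleeve',plane(P,398,212,99),'stylus',plane(P,208,231,140),'frame',plane(P,434,213.5,58))
for k in('or','ye','tin'): print(k,cross([roi[n][k] for n in roi]))
E
```

```text
scene or 212 286.5377358490566 270.79716981132077 282 290 255 288
scene ye 31 371.0967741935484 175.06451612903226 366 376 173 177
scene tin 554 329.8375451263538 255.04151624548737 316 344 244 267
top or 29 209.48275862068965 232.6551724137931 206 213 230 235
top ye 82 432.8414634146341 213.52439024390245 428 438 209 218
top tin 389 288.1311053984576 232.5012853470437 277 299 222 243
corner [ 479.36302567 -159.50251021   56.        ]
corner [ 606.87576149 -165.2087643    56.        ]
corner [ 600.47558777 -400.8222603    56.        ]
corner [ 472.886673  -391.9467922   56.       ]
sleeve [ 537.68239402 -228.7771249    99.        ] stylus [482.92534242 314.90262999 140.        ] frame [ 538.07056387 -343.60783474   58.        ]
or (array([480.65339594, 317.18925612, 106.44663504]), [np.float64(1.3145735878142943), np.float64(1.3145735878141631)])
ye (array([ 537.2972025 , -341.10250858,   55.15519001]), [np.float64(1.183891370175262), np.float64(1.1838913701752953)])
tin (array([488.5292687 ,  96.44339352,  16.08370768]), [np.float64(1.2570538772194648), np.float64(1.2570538772194462)])
```

Emit:
{"api": "drive_tool", "payload": {
  "increments": [
    {"dx": 0.06,"dy": -0.035,"dz": -0.06,"hand": 85},
    {"dx": 0.13,"dy": -0.073,"dz": -0.05},
    {"dx": 0.13,"dy": -0.073,"dz": -0.05},
    {"dx": 0.13,"dy": -0.073,"dz": -0.05},
    {"dx": 0.13,"dy": -0.073,"dz": -0.05},
    {"dx": 0.13,"dy": -0.073,"dz": -0.02},
    {"dx": 0.13,"dy": -0.073},
    {"dx": 0.13,"dy": -0.073},
    {"dx": 0.13,"dy": -0.073},
    {"dx": 0.13,"dy": -0.073},
    {"dx": 0.13,"dy": -0.073},
    {"dx": 0.13,"dy": -0.073},
    {"dx": 0.13,"dy": -0.073},
    {"dx": 0.13,"dy": -0.073},
    {"dx": 0},
    {"dx": 0}
  ]
}}

```text
invalid input at $.increments[0]: expected keys dx, dy, dz, wx, wy, wz, hand
```

```bash
python3 - <<'E'
from h import *
im,P=snap('wrist'); cv2.imwrite('pics/w1.png',im); s=r.get_state(); np.save('w1.npy',[P],allow_pickle=True)
T=P['camera_from_world']
print(P['vertical_fov'],-T[:3,:3].T@T[:3,3],T,s['tcp_pos'],s['tcp_rot'],s['joint_positions'],s['time'])
print(proj(P,[538,-230,99]),proj(P,[538,-342,58]))
E
```

```text
70.12257574988628 [ 226.35341386 -613.79047051  372.01694205] [[ 2.37462553e-01 -9.71395836e-01 -1.29075542e-03 -6.49503784e+02]
 [-9.29903338e-01 -2.27703311e-01  2.88844221e-01 -3.67302711e+01]
 [-2.80875983e-01 -6.73894084e-02 -9.57375240e-01  3.78374070e+02]
 [ 0.00000000e+00  0.00000000e+00  0.00000000e+00  1.00000000e+00]] [ 154.27422475 -630.9620501   230.58171864] [-6.40610224e-04  9.92816713e-01  1.19643433e-01 -1.16885332e-04] [ 1.23319645  0.38338747  0.04387126  1.59870083 -0.01788079  1.16119914
 -0.04990554] 0.25
(np.float64(-259.1234376171836), np.float64(-675.9109968797559)) (np.float64(38.22702820738766), np.float64(-444.9092647694795))
```

View pics/w1.png

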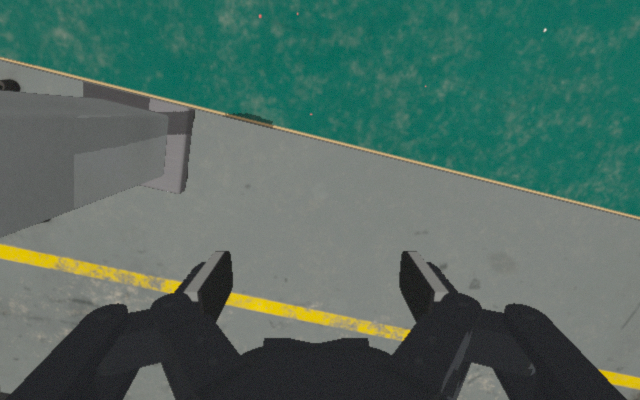

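The fingers sit at the bottom of the picture, and only the table edge is in view. The call was refused because every row needs all the keys.

Emit:
{"api": "drive_tool", "payload": {
  "increments": [
    {"dx": 0.06,"dy": -0.035,"dz": -0.06,"wx": 0,"wy": 0,"wz": 0,"hand": 85},
    {"dx": 0.13,"dy": -0.073,"dz": -0.05,"wx": 0,"wy": 0,"wz": 0,"hand": 85},
    {"dx": 0.13,"dy": -0.073,"dz": -0.05,"wx": 0,"wy": 0,"wz": 0,"hand": 85},
    {"dx": 0.13,"dy": -0.073,"dz": -0.05,"wx": 0,"wy": 0,"wz": 0,"hand": 85},
    {"dx": 0.13,"dy": -0.073,"dz": -0.05,"wx": 0,"wy": 0,"wz": 0,"hand": 85},
    {"dx": 0.13,"dy": -0.073,"dz": -0.02,"wx": 0,"wy": 0,"wz": 0,"hand": 85},
    {"dx": 0.13,"dy": -0.073,"dz": 0,"wx": 0,"wy": 0,"wz": 0,"hand": 85},
    {"dx": 0.13,"dy": -0.073,"dz": 0,"wx": 0,"wy": 0,"wz": 0,"hand": 85},
    {"dx": 0.13,"dy": -0.073,"dz": 0,"wx": 0,"wy": 0,"wz": 0,"hand": 85},
    {"dx": 0.13,"dy": -0.073,"dz": 0,"wx": 0,"wy": 0,"wz": 0,"hand": 85},
    {"dx": 0.13,"dy": -0.073,"dz": 0,"wx": 0,"wy": 0,"wz": 0,"hand": 85},
    {"dx": 0.13,"dy": -0.073,"dz": 0,"wx": 0,"wy": 0,"wz": 0,"hand": 85},
    {"dx": 0.13,"dy": -0.073,"dz": 0,"wx": 0,"wy": 0,"wz": 0,"hand": 85},
    {"dx": 0.13,"dy": -0.073,"dz": 0,"wx": 0,"wy": 0,"wz": 0,"hand": 85},
    {"dx": 0,"dy": 0,"dz": 0,"wx": 0,"wy": 0,"wz": 0.115,"hand": 85},
    {"dx": 0,"dy": 0,"dz": 0,"wx": 0,"wy": 0,"wz": 0.115,"hand": 85},
    {"dx": 0,"dy": 0,"dz": 0,"wx": 0,"wy": 0,"wz": 0.115,"hand": 85},
    {"dx": 0,"dy": 0,"dz": 0,"wx": 0,"wy": 0,"wz": 0,"hand": 85},
    {"dx": 0,"dy": 0,"dz": 0,"wx": 0,"wy": 0,"wz": 0,"hand": 85}
  ]
}}

```text
time: 1.83
tcp_pos: [520.8, -288.5, 301.1]
tcp_rot: [-0.0, 1.0, -0.014, -0.0]
force: [-0.6, -0.5, 0.4]
finger_gap: 0.995
finger_force: 0.0
```

```bash
python3 - <<'E'
from h import *
im,P=snap('wrist'); cv2.imwrite('pics/w2.png',im); s=r.get_state(); np.save('w2.npy',[P],allow_pickle=True)
T=P['camera_from_world']
print(-T[:3,:3].T@T[:3,3],s['tcp_pos'],s['tcp_rot'],s['joint_positions'],s['time'])
print(proj(P,[538,-230,99]),proj(P,[538,-342,58]))
E
```

```text
[ 594.94776352 -290.80525455  442.73411683] [ 520.73432202 -288.61525411  301.15181415] [-6.39427554e-05  9.99892498e-01 -1.46620235e-02 -1.16568191e-04] [ 0.62643656  0.239986   -0.22397371  1.64177414  0.05533589  1.26631045
 -1.20806284] 1.8833
(np.float64(266.77571923897136), np.float64(166.8189825696492)) (np.float64(354.64021923285577), np.float64(159.25709915834537))
```

View pics/w2.png

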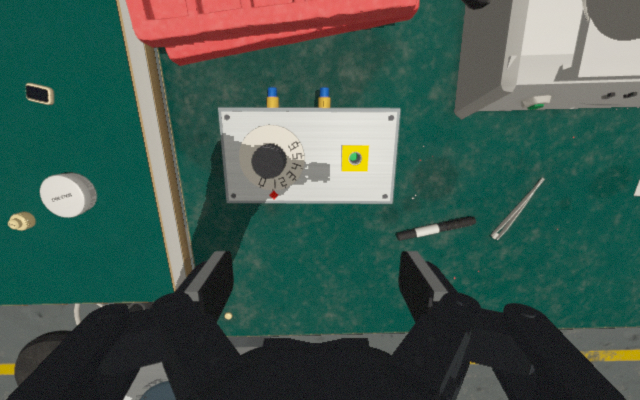

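The sleeve drum is at about (268,160), the red mark at (274,195), the yellow frame with its green hole at (355,158), and digits 0, 1 and 2 are near the bottom of the disc. I'll zoom in and measure.

```bash
python3 - <<'E'
from h import *
im=cv2.imread('pics/w2.png'); P=np.load('w2.npy',allow_pickle=True)[0]
hsv=cv2.cvtColor(im,cv2.COLOR_BGR2HSV).astype(int); H,S,V=hsv[...,0],hsv[...,1],hsv[...,2]
def blob(m,a,b,c,d):
    k=np.zeros(m.shape,np.uint8); k[b:d,a:c]=m[b:d,a:c]
    n,l,st,ce=cv2.connectedComponentsWithStats(k); i=1+np.argmax(st[1:,4]); return ce[i],st[i],(l==i).astype(np.uint8)
ce,st,m=blob((abs(H-27)<9)&(S>120)&(V>120),335,140,375,176); c=cv2.findContours(m,0,2)[0][0]; R=cv2.minAreaRect(cv2.convexHull(c)); print('yel',R,plane(P,*R[0],58))
ce,st,m=blob(V<50,240,135,300,185); c=max(cv2.findContours(m,0,2)[0],key=cv2.contourArea); print('drum',st,ce,cv2.minEnclosingCircle(c),plane(P,*ce,97))
ce,st,m=blob((abs(H-90)>82)&(S>150)&(V>90),262,188,286,202); print('red',st,ce,plane(P,*ce,56))
for q in ([220,108],[399,108],[393,204],[222,203]): print('corner',plane(P,*q,56))
cr=im[118:212,215:325]; cv2.imwrite('pics/w2c.png',cv2.resize(cr,None,fx=6,fy=6,interpolation=cv2.INTER_CUBIC))
E
```

```text
yel ((355.0, 157.5), (25.0, 26.0), 90.0) [ 540.35087378 -342.45948058   58.        ]
drum [284 159   1   2   2] [284.  159.5] ((284.0, 159.5), 0.5001000165939331) [ 545.97429784 -251.21572167   97.        ]
red [270 191   8   8  37] [273.2972973  194.59459459] [ 491.37223093 -228.46820757   56.        ]
corner [ 608.78708999 -168.14884675   56.        ]
corner [ 602.08599503 -398.73306608   56.        ]
corner [ 472.58862567 -397.39246198   56.        ]
corner [ 481.16781134 -154.86501704   56.        ]
```

View pics/w2c.png

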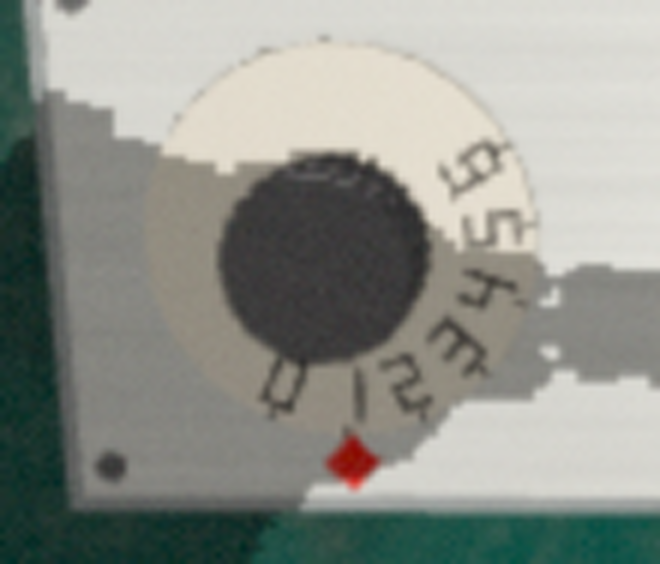

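The sleeve is at 1, so it has to turn +1.26 rad. In the crop the disc circle is centred at about (343,238) and the drum top at about (324,257).

```bash
python3 - <<'E'
from h import *
P=np.load('w2.npy',allow_pickle=True)[0]
print('disc',plane(P,271.8,157.3,63),'drum',plane(P,268.6,160.4,99))
im,Q=snap('top')
g=im[195:230,380:416].astype(int).max(2); m=cv2.GaussianBlur((g<75).astype(np.float32),(0,0),1)
v,u=np.nonzero(m>.5); print(len(u),u.mean()+380,v.mean()+195, u.min(),u.max(),v.min(),v.max(),plane(Q,u.mean()+380,v.mean()+195,90))
print('tri drum',cross([ray(P,268.6,160.4),ray(Q,(u.min()+u.max())/2+380,v.min()+195+(u.max()-u.min())/2)]))
print('tri hole',cross([ray(P,355.,157.5),ray(Q,432.84,213.52)]))
E
```

```text
disc [ 544.54669126 -231.30263598   63.        ] drum [ 545.71571399 -232.81179888   99.        ]
182 401.58791208791206 208.9010989010989 11 35 0 23 [ 548.11511588 -241.13267432   90.        ]
tri drum (array([ 548.83881128, -238.34457167,  127.08923921]), [np.float64(1.1999848138645692), np.float64(1.1999848138646436)])
tri hole (array([ 539.2190102 , -343.06736184,   48.26863476]), [np.float64(0.7308150973419587), np.float64(0.7308150973419355)])
```

Emit:
{"api": "drive_tool", "payload": {
  "increments": [
    {"dx": 0.015,"dy": -0.038,"dz": 0.1,"wx": 0,"wy": 0,"wz": 0,"hand": 85},
    {"dx": 0.015,"dy": -0.038,"dz": 0.1,"wx": 0,"wy": 0,"wz": 0,"hand": 85},
    {"dx": 0.015,"dy": -0.038,"dz": 0.1,"wx": 0,"wy": 0,"wz": 0,"hand": 85},
    {"dx": 0.015,"dy": -0.038,"dz": 0.1,"wx": 0,"wy": 0,"wz": 0,"hand": 85},
    {"dx": 0.015,"dy": -0.038,"dz": 0.1,"wx": 0,"wy": 0,"wz": 0,"hand": 85},
    {"dx": 0.015,"dy": -0.039,"dz": 0.064,"wx": 0,"wy": 0,"wz": 0,"hand": 85},
    {"dx": 0,"dy": 0,"dz": 0,"wx": 0,"wy": 0,"wz": -0.134,"hand": 85},
    {"dx": 0,"dy": 0,"dz": 0,"wx": 0,"wy": 0,"wz": -0.134,"hand": 85},
    {"dx": 0,"dy": 0,"dz": 0,"wx": 0,"wy": 0,"wz": -0.134,"hand": 85},
    {"dx": 0,"dy": 0,"dz": 0,"wx": 0,"wy": 0,"wz": -0.134,"hand": 85},
    {"dx": 0,"dy": 0,"dz": 0,"wx": 0,"wy": 0,"wz": -0.134,"hand": 85},
    {"dx": 0,"dy": 0,"dz": 0,"wx": 0,"wy": 0,"wz": -0.134,"hand": 85},
    {"dx": 0,"dy": 0,"dz": 0,"wx": 0,"wy": 0,"wz": 0,"hand": 85},
    {"dx": 0,"dy": 0,"dz": 0,"wx": 0,"wy": 0,"wz": 0,"hand": 85}
  ]
}}

```text
time: 3.1
tcp_pos: [545.1, -232.3, 160.3]
tcp_rot: [-0.0, 0.956, 0.294, 0.0]
force: [0.1, 0.3, 0.9]
finger_gap: 0.996
finger_force: 0.0
```

```bash
python3 - <<'E'
from h import *
im,P=snap('wrist'); cv2.imwrite('pics/w3.png',im); s=r.get_state(); np.save('w3.npy',[P],allow_pickle=True)
print(s['tcp_pos'],s['tcp_rot'],s['joint_positions'][[0,2,6]],s['time'])
p=[545,-232,99]; print(proj(P,p),proj(P,[540.5,-343,58]))
for q in ([0,0,0],): print(proj(P,s['tcp_pos']))
E
```

```text
[ 545.09773252 -232.31969635  160.32614533] [-2.54121689e-06  9.55652839e-01  2.94495580e-01  6.93031358e-05] [ 0.62941906 -0.35740106 -0.75992064] 3.15
(np.float64(314.3973136442417), np.float64(218.24075068204354)) (np.float64(407.4649388465268), np.float64(268.4507392745274))
(np.float64(314.5137721667108), np.float64(256.495795413716))
```

View pics/w3.png

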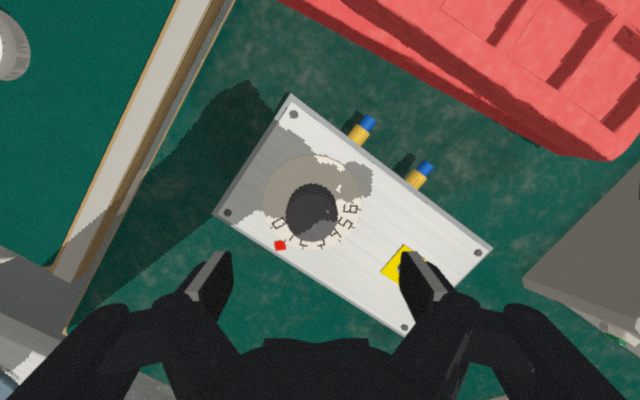

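The drum is at about (311,212), the red mark at (280,245), and the frame is partly hidden behind the right finger. I'll fit the drum edge numerically.

```bash
python3 - <<'E'
from h import *
im=cv2.imread('pics/w3.png'); P=np.load('w3.npy',allow_pickle=True)[0]; P2=np.load('w2.npy',allow_pickle=True)[0]
im2=cv2.imread('pics/w2.png')
for I,Q,(a,b,c,d),z in((im,P,(270,170,355,255),0),(im2,P2,(240,135,300,185),0)):
    g=I[b:d,a:c].max(2)
    m=((g<95)).astype(np.uint8); m=cv2.morphologyEx(m,cv2.MORPH_OPEN,np.ones((5,5)))
    m=cv2.morphologyEx(m,cv2.MORPH_CLOSE,np.ones((5,5)))
    cs=cv2.findContours(m,0,2)[0]; k=max(cs,key=cv2.contourArea); x,y,w,h=cv2.boundingRect(k)
    e=cv2.fitEllipse(k); u,v=e[0][0]+a,e[0][1]+b
    print((x+a,y+b,w,h),u,v,e[1],plane(Q,u,v,81),plane(Q,u,v,99),'r_px', [np.hypot(*(np.array(proj(Q,plane(Q,u,v,t)+[20,0,0]))-proj(Q,plane(Q,u,v,t)))) for t in(63,99)])
    z=ray(Q,u,v); 
    try: print(cross([z,pz]))
    except NameError: pz=z
E
```

```text
(286, 184, 51, 51) 309.2348175048828 207.77157974243164 (43.74516677856445, 54.28067398071289) [ 544.67592502 -227.04652996   81.        ] [ 549.71148994 -224.13262993   99.        ] r_px [np.float64(22.316422045357083), np.float64(26.36476202230954)]
(252, 144, 34, 35) 268.4826908111572 160.92616081237793 (32.72774124145508, 34.34336853027344) [ 542.47483729 -229.57471625   81.        ] [ 545.08590611 -232.62156651   99.        ] r_px [np.float64(15.26085013881474), np.float64(16.886456395405936)]
(array([ 541.69368535, -228.29517494,   72.17389832]), [np.float64(0.5328112843378765), np.float64(0.5328112843376477)])
```

Emit:
{"api": "drive_tool", "payload": {
  "increments": [
    {"dx": 0.004,"dy": -0.006,"dz": 0.08,"wx": 0,"wy": 0,"wz": 0,"hand": 85},
    {"dx": 0,"dy": 0,"dz": 0.08,"wx": 0,"wy": 0,"wz": 0,"hand": 85},
    {"dx": 0,"dy": 0,"dz": 0.08,"wx": 0,"wy": 0,"wz": 0,"hand": 85},
    {"dx": 0,"dy": 0,"dz": 0.08,"wx": 0,"wy": 0,"wz": 0,"hand": 85},
    {"dx": 0,"dy": 0,"dz": 0.048,"wx": 0,"wy": 0,"wz": 0,"hand": 85},
    {"dx": 0,"dy": 0,"dz": 0,"wx": 0,"wy": 0,"wz": 0,"hand": 60},
    {"dx": 0,"dy": 0,"dz": 0,"wx": 0,"wy": 0,"wz": 0,"hand": 50},
    {"dx": 0,"dy": 0,"dz": 0,"wx": 0,"wy": 0,"wz": 0,"hand": 46},
    {"dx": 0,"dy": 0,"dz": 0,"wx": 0,"wy": 0,"wz": 0,"hand": 42},
    {"dx": 0,"dy": 0,"dz": 0,"wx": 0,"wy": 0,"wz": 0,"hand": 30},
    {"dx": 0,"dy": 0,"dz": 0,"wx": 0,"wy": 0,"wz": 0,"hand": 30},
    {"dx": 0,"dy": 0,"dz": 0,"wx": 0,"wy": 0,"wz": 0,"hand": 30},
    {"dx": 0,"dy": 0,"dz": 0,"wx": 0,"wy": 0,"wz": 0,"hand": 30}
  ],
  "grip_force": 30
}}

```text
time: 4.23
tcp_pos: [545.2, -228.3, 70.0]
tcp_rot: [-0.001, 0.955, 0.296, -0.0]
force: [-3.6, 4.2, 5.3]
finger_gap: 0.458
finger_force: 30.5
```

Emit:
{"api": "drive_tool", "payload": {
  "increments": [
    {"dx": 0,"dy": -0.007,"dz": 0,"wx": 0,"wy": 0,"wz": 0,"hand": 30},
    {"dx": 0,"dy": 0,"dz": 0,"wx": 0,"wy": 0,"wz": 0.134,"hand": 30},
    {"dx": 0,"dy": 0,"dz": 0,"wx": 0,"wy": 0,"wz": 0.134,"hand": 30},
    {"dx": 0,"dy": 0,"dz": 0,"wx": 0,"wy": 0,"wz": 0.134,"hand": 30},
    {"dx": 0,"dy": 0,"dz": 0,"wx": 0,"wy": 0,"wz": 0.134,"hand": 30},
    {"dx": 0,"dy": 0,"dz": 0,"wx": 0,"wy": 0,"wz": 0.134,"hand": 30},
    {"dx": 0,"dy": 0,"dz": 0,"wx": 0,"wy": 0,"wz": 0.134,"hand": 30},
    {"dx": 0,"dy": 0,"dz": 0,"wx": 0,"wy": 0,"wz": 0.134,"hand": 30},
    {"dx": 0,"dy": 0,"dz": 0,"wx": 0,"wy": 0,"wz": 0.134,"hand": 30},
    {"dx": 0,"dy": 0,"dz": 0,"wx": 0,"wy": 0,"wz": 0.134,"hand": 30},
    {"dx": 0,"dy": 0,"dz": 0,"wx": 0,"wy": 0,"wz": 0.134,"hand": 30},
    {"dx": 0,"dy": 0,"dz": 0,"wx": 0,"wy": 0,"wz": 0.134,"hand": 30},
    {"dx": 0,"dy": 0,"dz": 0,"wx": 0,"wy": 0,"wz": 0.134,"hand": 30},
    {"dx": 0,"dy": 0,"dz": 0,"wx": 0,"wy": 0,"wz": 0,"hand": 30},
    {"dx": 0,"dy": 0,"dz": 0,"wx": 0,"wy": 0,"wz": 0,"hand": 30},
    {"dx": 0,"dy": 0,"dz": 0,"wx": 0,"wy": 0,"wz": 0,"hand": 30}
  ]
}}

```text
time: 5.57
tcp_pos: [545.1, -231.9, 70.0]
tcp_rot: [0.001, 0.946, -0.325, 0.002]
force: [-1.7, -4.6, 5.3]
finger_gap: 0.456
finger_force: 30.8
```

```bash
python3 - <<'E'
from h import *
s=r.get_state(); q=s['tcp_rot']; print(s['tcp_pos'],s['force'],s['ft_torque'],s['joint_positions'][6],'yaw',2*np.arctan2(q[2],q[1]), 2*np.arctan2(.2945,.9557))
E
```

```text
[ 545.09737923 -231.85905886   69.9697408 ] [-1.67204572 -4.63167693  5.3118777 ] [-1.01750929  0.32935389  0.05269833] -1.9355337442324725 yaw -0.661805260275161 0.5978359690040095
```

Turning the grip shows the sleeve axis at about (542.7,-230.0). Now release and lift.

Emit:
{"api": "drive_tool", "payload": {
  "increments": [
    {"dx": 0,"dy": 0,"dz": 0,"wx": 0,"wy": 0,"wz": 0,"hand": 60},
    {"dx": 0,"dy": 0,"dz": 0,"wx": 0,"wy": 0,"wz": 0,"hand": 85},
    {"dx": 0,"dy": 0,"dz": 0,"wx": 0,"wy": 0,"wz": 0,"hand": 85},
    {"dx": 0,"dy": 0,"dz": 0,"wx": 0,"wy": 0,"wz": 0,"hand": 85},
    {"dx": 0,"dy": 0,"dz": -0.06,"wx": 0,"wy": 0,"wz": 0,"hand": 85},
    {"dx": 0,"dy": 0,"dz": -0.14,"wx": 0,"wy": 0,"wz": 0,"hand": 85},
    {"dx": 0,"dy": 0,"dz": -0.14,"wx": 0,"wy": 0,"wz": 0,"hand": 85},
    {"dx": 0,"dy": 0,"dz": -0.14,"wx": 0,"wy": 0,"wz": 0,"hand": 85},
    {"dx": 0,"dy": 0,"dz": -0.14,"wx": 0,"wy": 0,"wz": 0,"hand": 85},
    {"dx": 0,"dy": 0,"dz": -0.14,"wx": 0,"wy": 0,"wz": 0,"hand": 85},
    {"dx": 0,"dy": 0,"dz": 0,"wx": 0,"wy": 0,"wz": -0.15,"hand": 85},
    {"dx": 0,"dy": 0,"dz": 0,"wx": 0,"wy": 0,"wz": -0.15,"hand": 85},
    {"dx": 0,"dy": 0,"dz": 0,"wx": 0,"wy": 0,"wz": -0.15,"hand": 85},
    {"dx": 0,"dy": 0,"dz": 0,"wx": 0,"wy": 0,"wz": -0.15,"hand": 85},
    {"dx": 0,"dy": 0,"dz": 0,"wx": 0,"wy": 0,"wz": -0.15,"hand": 85},
    {"dx": 0,"dy": 0,"dz": 0,"wx": 0,"wy": 0,"wz": -0.07,"hand": 85},
    {"dx": 0,"dy": 0,"dz": 0,"wx": 0,"wy": 0,"wz": 0,"hand": 85},
    {"dx": 0,"dy": 0,"dz": 0,"wx": 0,"wy": 0,"wz": 0,"hand": 85}
  ]
}}

```text
time: 7.07
tcp_pos: [544.1, -228.0, 257.8]
tcp_rot: [-0.0, 1.0, -0.01, -0.0]
force: [-0.1, -0.3, -0.7]
finger_gap: 0.992
finger_force: 0.0
```

```bash
python3 - <<'E'
from h import *
im,P=snap('wrist'); cv2.imwrite('pics/w4.png',im); s=r.get_state(); np.save('w4.npy',[P],allow_pickle=True)
print(s['tcp_pos'],s['tcp_rot'],s['force'],s['time'])
u,v=map(int,proj(P,[543,-231,63])); hu,hv=map(int,proj(P,[540,-343,58])); print(u,v,hu,hv)
a,b=u-55,max(v-50,0); print(a,b)
cv2.imwrite('pics/w4c.png',cv2.resize(im[b:b+100,a:a+230],(0,0),fx=3.4,fy=3.4,interpolation=cv2.INTER_CUBIC))
E
```

```text
[ 544.13529435 -228.1555631   257.89583799] [-3.06638312e-04  9.99953923e-01 -9.59059572e-03 -2.79333199e-04] [ 0.6546671  -0.48406344  0.59712576] 7.1167
317 181 409 181
262 131
```

View pics/w4c.png

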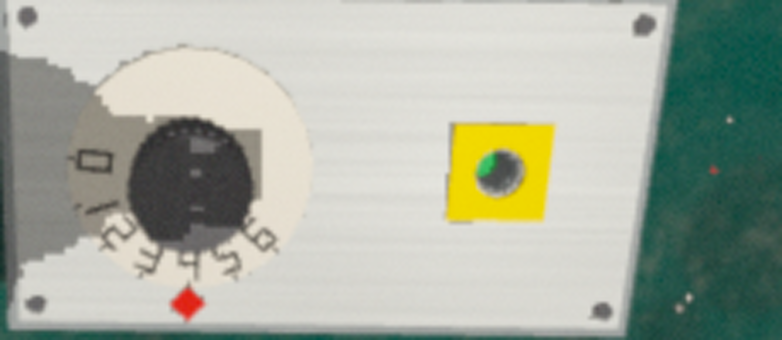

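The 4 sits at the red mark: disc centre is at (317.6,179.8) in the full image, and the hole at (408.7,181.5). Next I move to the stylus.

Emit:
{"api": "drive_tool", "payload": {
  "increments": [
    {"dx": 0,"dy": 0,"dz": -0.05,"wx": 0,"wy": 0,"wz": -0.15,"hand": 85},
    {"dx": 0,"dy": 0,"dz": -0.05,"wx": 0,"wy": 0,"wz": -0.15,"hand": 85},
    {"dx": 0,"dy": 0,"dz": -0.03,"wx": 0,"wy": 0,"wz": -0.15,"hand": 85},
    {"dx": 0,"dy": 0,"dz": 0,"wx": 0,"wy": 0,"wz": -0.15,"hand": 85},
    {"dx": 0,"dy": 0,"dz": 0,"wx": 0,"wy": 0,"wz": -0.15,"hand": 85},
    {"dx": 0,"dy": 0,"dz": 0,"wx": 0,"wy": 0,"wz": -0.15,"hand": 85},
    {"dx": 0.0765,"dy": -0.124,"dz": 0,"wx": 0,"wy": 0,"wz": 0,"hand": 85},
    {"dx": 0.0765,"dy": -0.124,"dz": 0,"wx": 0,"wy": 0,"wz": 0,"hand": 85},
    {"dx": 0.0765,"dy": -0.124,"dz": 0,"wx": 0,"wy": 0,"wz": 0,"hand": 85},
    {"dx": 0.0765,"dy": -0.124,"dz": 0,"wx": 0,"wy": 0,"wz": 0,"hand": 85},
    {"dx": 0.0765,"dy": -0.124,"dz": 0,"wx": 0,"wy": 0,"wz": 0,"hand": 85},
    {"dx": 0.0765,"dy": -0.124,"dz": 0,"wx": 0,"wy": 0,"wz": 0,"hand": 85},
    {"dx": 0.0765,"dy": -0.124,"dz": 0,"wx": 0,"wy": 0,"wz": 0,"hand": 85},
    {"dx": 0.0765,"dy": -0.124,"dz": 0,"wx": 0,"wy": 0,"wz": 0,"hand": 85},
    {"dx": 0.0765,"dy": -0.124,"dz": 0,"wx": 0,"wy": 0,"wz": 0,"hand": 85},
    {"dx": 0.0765,"dy": -0.124,"dz": 0,"wx": 0,"wy": 0,"wz": 0,"hand": 85},
    {"dx": 0.0765,"dy": -0.124,"dz": 0,"wx": 0,"wy": 0,"wz": 0,"hand": 85},
    {"dx": 0.0765,"dy": -0.124,"dz": 0,"wx": 0,"wy": 0,"wz": 0,"hand": 85},
    {"dx": 0.0765,"dy": -0.124,"dz": 0,"wx": 0,"wy": 0,"wz": 0,"hand": 85},
    {"dx": 0.0765,"dy": -0.124,"dz": 0,"wx": 0,"wy": 0,"wz": 0,"hand": 85}
  ]
}}

```text
time: 8.78
tcp_pos: [474.7, 278.3, 290.9]
tcp_rot: [0.0, 0.942, 0.337, 0.0]
force: [-0.1, -0.4, 0.2]
finger_gap: 0.995
finger_force: 0.0
```

Emit:
{"api": "drive_tool", "payload": {
  "increments": [
    {"dx": 0.0765,"dy": -0.124,"dz": 0,"wx": 0,"wy": 0,"wz": 0,"hand": 85},
    {"dx": 0,"dy": 0,"dz": 0,"wx": 0,"wy": 0,"wz": 0,"hand": 85},
    {"dx": 0,"dy": 0,"dz": 0,"wx": 0,"wy": 0,"wz": 0,"hand": 85},
    {"dx": 0,"dy": 0,"dz": 0,"wx": 0,"wy": 0,"wz": 0,"hand": 85}
  ]
}}

```text
time: 9.12
tcp_pos: [470.3, 312.3, 290.5]
tcp_rot: [0.0, 0.941, 0.337, -0.0]
force: [-0.1, 0.4, 0.1]
finger_gap: 0.997
finger_force: 0.0
```

```bash
python3 - <<'E'
from h import *
P4=np.load('w4.npy',allow_pickle=True)[0]
print('disc',plane(P4,317.6,179.8,63),'hole',plane(P4,408.7,181.5,58))
im,P=snap('wrist'); cv2.imwrite('pics/w5.png',im); s=r.get_state(); np.save('w5.npy',[P],allow_pickle=True)
print(s['tcp_pos'],s['tcp_rot'],s['joint_positions'],s['time'])
print(proj(P,[481.5,316,140]),proj(P,[481.5,316,70]))
E
```

```text
disc [ 545.00502085 -230.56933572   63.        ] hole [ 539.65460138 -342.07238691   58.        ]
[470.89123939 311.25632245 290.45762404] [ 5.91288506e-04  9.41697301e-01  3.36460654e-01 -2.70219760e-04] [-0.10832419  0.2314967  -0.63200002  1.71158884  0.14444513  1.24618733
 -1.65846324] 9.1667
(np.float64(319.0847161620568), np.float64(179.10789586288072)) (np.float64(318.42672785493795), np.float64(167.53715716835356))
```

View pics/w5.png

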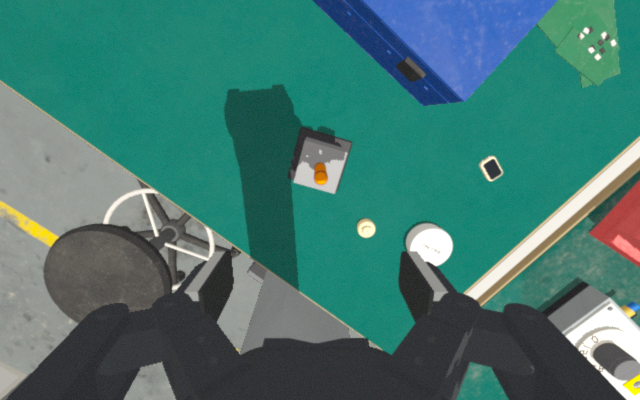

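The stylus handle end is at about (321,180), on the stand at (322,160). The toolbox is well clear. I'll measure it.

```bash
cat >> h.py <<'E'
def orange(im,box):
    a,b,c,d=box; h=cv2.cvtColor(im[b:d,a:c],cv2.COLOR_BGR2HSV).astype(int)
    m=((h[...,0]<20)&(h[...,1]>140)&(h[...,2]>90)).astype(np.uint8)
    v,u=np.nonzero(m); return u+a,v+b
E
python3 - <<'E'
from h import *
im=cv2.imread('pics/w5.png'); P=np.load('w5.npy',allow_pickle=True)[0]
u,v=orange(im,(300,140,345,200)); print(len(u),u.min(),u.max(),v.min(),v.max())
for y in range(v.min(),v.max()+1): print(y,u[v==y].min(),u[v==y].max(),end='; ')
f=285; T=P['camera_from_world']
rt=7.3*f/(T@np.array([481,316,140,1]))[2]; print('\nr_px',rt)
c=((u[v>v.max()-8].min()+u[v>v.max()-8].max())/2,v.max()+.5-rt); print(c,plane(P,*c,140))
w=ray(P,*c); D={'top':(209.5,232.0)}
Q=r.camera_params('top'); print(cross([w,ray(Q,208.8,231.5)]))
E
```

```text
201 315 326 163 184
163 318 321; 164 316 323; 165 315 323; 166 315 324; 167 315 324; 168 315 324; 169 315 325; 170 315 325; 171 315 325; 172 315 325; 173 315 325; 174 315 325; 175 315 326; 176 315 326; 177 315 326; 178 315 326; 179 315 326; 180 315 326; 181 315 326; 182 316 325; 183 317 324; 184 320 321; 
r_px 6.983669102598066
(np.float64(320.5), np.float64(177.51633089740193)) [483.74158473 315.93944671 140.        ]
(array([482.43798365, 314.58227367, 131.02139306]), [np.float64(0.06226471576379038), np.float64(0.062264715763753274)])
```

Emit:
{"api": "drive_tool", "payload": {
  "increments": [
    {"dx": 0.024,"dy": 0.009,"dz": 0.12,"wx": 0,"wy": 0,"wz": 0,"hand": 85},
    {"dx": 0.024,"dy": 0.009,"dz": 0.12,"wx": 0,"wy": 0,"wz": 0,"hand": 85},
    {"dx": 0,"dy": 0,"dz": 0.12,"wx": 0,"wy": 0,"wz": 0,"hand": 85},
    {"dx": 0,"dy": 0,"dz": 0,"wx": 0,"wy": 0,"wz": 0,"hand": 85},
    {"dx": 0,"dy": 0,"dz": 0,"wx": 0,"wy": 0,"wz": 0,"hand": 85},
    {"dx": 0,"dy": 0,"dz": 0,"wx": 0,"wy": 0,"wz": 0,"hand": 85}
  ]
}}

```text
time: 9.67
tcp_pos: [483.7, 316.3, 202.3]
tcp_rot: [-0.0, 0.942, 0.336, 0.001]
force: [0.9, -0.3, 0.3]
finger_gap: 0.994
finger_force: 0.0
```

```bash
python3 - <<'E'
from h import *
P5=np.load('w5.npy',allow_pickle=True)[0]
im,P=snap('wrist'); cv2.imwrite('pics/w6.png',im); s=r.get_state(); np.save('w6.npy',[P],allow_pickle=True)
print(s['tcp_pos'],s['tcp_rot'],s['time'],proj(P,[483,315.5,140]),proj(P,s['tcp_pos']))
u,v=orange(im,(285,130,350,270)); print(u.min(),u.max(),v.min(),v.max())
for y in range(v.min(),v.max()+1,2): print(y,u[v==y].min(),u[v==y].max(),end='; ')
T=P['camera_from_world']; rt=7.3*285/(T@np.array([483,316,140,1]))[2]
k=v>v.max()-14; c=((u[k].min()+u[k].max())/2,v.max()+.5-rt); print('\n',rt,c,plane(P,*c,140))
print(cross([ray(P,*c),ray(P5,320.5,178)]))
b=(u[v<v.min()+12]); print(plane(P,(b.min()+b.max())/2,v.min()+ 7.3*285/(T@np.array([483,316,70,1]))[2],70))
E
```

```text
[484.02667206 317.04614059 203.16627614] [-2.89706421e-04  9.41604789e-01  3.36714716e-01  1.88076945e-03] 9.7167 (np.float64(314.97714068561174), np.float64(219.27337593052354)) (np.float64(313.77787203620966), np.float64(255.95010206044125))
306 323 189 226
189 313 316; 191 310 319; 193 309 320; 195 308 321; 197 308 321; 199 308 321; 201 308 322; 203 308 322; 205 308 322; 207 307 322; 209 307 322; 211 307 322; 213 307 322; 215 306 323; 217 306 323; 219 306 323; 221 307 322; 223 308 321; 225 310 319; 
 9.596122513080708 (np.float64(314.5), np.float64(216.9038774869193)) [484.25064943 316.99064353 140.        ]
(array([481.63373541, 314.43398382, 129.94182306]), [np.float64(0.3623708894409083), np.float64(0.3623708894408353)])
[481.95782338 314.77434858  70.        ]
```

Emit:
{"api": "drive_tool", "payload": {
  "increments": [
    {"dx": -0.008,"dy": 0,"dz": 0.1,"wx": 0,"wy": 0,"wz": 0,"hand": 85},
    {"dx": 0,"dy": 0,"dz": 0.1,"wx": 0,"wy": 0,"wz": 0,"hand": 70},
    {"dx": 0,"dy": 0,"dz": 0.1,"wx": 0,"wy": 0,"wz": 0,"hand": 60},
    {"dx": 0,"dy": 0,"dz": 0.08,"wx": 0,"wy": 0,"wz": 0,"hand": 50},
    {"dx": 0,"dy": 0,"dz": 0.06,"wx": 0,"wy": 0,"wz": 0,"hand": 40},
    {"dx": 0,"dy": 0,"dz": 0,"wx": 0,"wy": 0,"wz": 0,"hand": 30},
    {"dx": 0,"dy": 0,"dz": 0,"wx": 0,"wy": 0,"wz": 0,"hand": 24},
    {"dx": 0,"dy": 0,"dz": 0,"wx": 0,"wy": 0,"wz": 0,"hand": 20},
    {"dx": 0,"dy": 0,"dz": 0,"wx": 0,"wy": 0,"wz": 0,"hand": 17},
    {"dx": 0,"dy": 0,"dz": 0,"wx": 0,"wy": 0,"wz": 0,"hand": 5},
    {"dx": 0,"dy": 0,"dz": 0,"wx": 0,"wy": 0,"wz": 0,"hand": 5},
    {"dx": 0,"dy": 0,"dz": 0,"wx": 0,"wy": 0,"wz": 0,"hand": 5},
    {"dx": 0,"dy": 0,"dz": 0,"wx": 0,"wy": 0,"wz": 0,"hand": 5}
  ],
  "grip_force": 40
}}

```text
time: 10.8
tcp_pos: [482.6, 316.7, 93.2]
tcp_rot: [-0.0, 0.941, 0.337, 0.002]
force: [-1.2, -1.1, 6.6]
finger_gap: 0.163
finger_force: 39.1
```

Emit:
{"api": "drive_tool", "payload": {
  "increments": [
    {"dx": 0,"dy": 0,"dz": -0.03,"wx": 0,"wy": 0,"wz": 0,"hand": 5},
    {"dx": 0,"dy": 0,"dz": -0.06,"wx": 0,"wy": 0,"wz": 0,"hand": 5},
    {"dx": 0,"dy": 0,"dz": -0.1,"wx": 0,"wy": 0,"wz": 0,"hand": 5},
    {"dx": 0,"dy": 0,"dz": -0.1,"wx": 0,"wy": 0,"wz": 0,"hand": 5},
    {"dx": 0,"dy": 0,"dz": -0.1,"wx": 0,"wy": 0,"wz": 0,"hand": 5},
    {"dx": 0,"dy": 0,"dz": -0.1,"wx": 0,"wy": 0,"wz": 0,"hand": 5},
    {"dx": 0,"dy": 0,"dz": -0.1,"wx": 0,"wy": 0,"wz": 0,"hand": 5},
    {"dx": 0,"dy": 0,"dz": 0,"wx": 0,"wy": 0,"wz": 0,"hand": 5},
    {"dx": 0,"dy": 0,"dz": 0,"wx": 0,"wy": 0,"wz": 0,"hand": 5}
  ]
}}

```text
time: 11.55
tcp_pos: [481.7, 316.3, 240.5]
tcp_rot: [-0.0, 0.941, 0.337, 0.002]
force: [-0.0, -0.2, -0.1]
finger_gap: 0.164
finger_force: 39.3
```

```bash
python3 - <<'E'
from h import *
s=r.get_state(); print(s['tcp_pos'],s['tcp_rot'],s['finger_gap'],s['force'],s['joint_positions'][[0,2,6]],s['time'])
a=2*np.arctan2(s['tcp_rot'][2],s['tcp_rot'][1]); d=np.array([538,-342])-s['tcp_pos'][:2]
print(a,d,d@[np.cos(a),np.sin(a)],d@[np.sin(a),-np.cos(a)])
E
```

```text
[481.69906604 316.30166823 240.49821457] [-2.63848777e-04  9.41351978e-01  3.37419989e-01  2.03357930e-03] 0.16371413427963308 [-0.03051025 -0.16227884 -0.12284213] [-0.12214494 -0.62604271 -1.68624472] 11.55
0.6883511122971867 [  56.30093396 -658.30166823] -374.7148545833116 544.1687783332352
```

Emit:
{"api": "drive_tool", "payload": {
  "increments": [
    {"dx": -0.044,"dy": 0.064,"dz": 0,"wx": 0,"wy": 0,"wz": 0,"hand": 5},
    {"dx": -0.0882,"dy": 0.128,"dz": 0,"wx": 0,"wy": 0,"wz": 0,"hand": 5},
    {"dx": -0.0882,"dy": 0.128,"dz": 0,"wx": 0,"wy": 0,"wz": 0,"hand": 5},
    {"dx": -0.0882,"dy": 0.128,"dz": 0,"wx": 0,"wy": 0,"wz": 0,"hand": 5},
    {"dx": -0.0882,"dy": 0.128,"dz": 0,"wx": 0,"wy": 0,"wz": 0,"hand": 5},
    {"dx": -0.0882,"dy": 0.128,"dz": 0,"wx": 0,"wy": 0,"wz": 0,"hand": 5},
    {"dx": -0.0882,"dy": 0.128,"dz": 0,"wx": 0,"wy": 0,"wz": 0,"hand": 5},
    {"dx": -0.0882,"dy": 0.128,"dz": 0,"wx": 0,"wy": 0,"wz": 0,"hand": 5},
    {"dx": -0.0882,"dy": 0.128,"dz": 0,"wx": 0,"wy": 0,"wz": 0,"hand": 5},
    {"dx": -0.0882,"dy": 0.128,"dz": 0,"wx": 0,"wy": 0,"wz": 0,"hand": 5},
    {"dx": -0.0882,"dy": 0.128,"dz": 0,"wx": 0,"wy": 0,"wz": 0,"hand": 5},
    {"dx": -0.0882,"dy": 0.128,"dz": 0,"wx": 0,"wy": 0,"wz": 0,"hand": 5},
    {"dx": -0.0882,"dy": 0.128,"dz": 0,"wx": 0,"wy": 0,"wz": 0,"hand": 5},
    {"dx": -0.0882,"dy": 0.128,"dz": 0,"wx": 0,"wy": 0,"wz": 0,"hand": 5},
    {"dx": -0.0882,"dy": 0.128,"dz": 0,"wx": 0,"wy": 0,"wz": 0,"hand": 5},
    {"dx": -0.0882,"dy": 0.128,"dz": 0,"wx": 0,"wy": 0,"wz": 0,"hand": 5},
    {"dx": -0.0882,"dy": 0.128,"dz": 0,"wx": 0,"wy": 0,"wz": 0,"hand": 5},
    {"dx": -0.044,"dy": 0.064,"dz": 0,"wx": 0,"wy": 0,"wz": 0,"hand": 5},
    {"dx": 0,"dy": 0,"dz": 0,"wx": 0,"wy": 0,"wz": 0,"hand": 5},
    {"dx": 0,"dy": 0,"dz": 0,"wx": 0,"wy": 0,"wz": 0,"hand": 5}
  ]
}}

```text
time: 13.22
tcp_pos: [535.0, -344.1, 235.7]
tcp_rot: [-0.002, 0.942, 0.336, -0.002]
force: [-0.4, 1.2, 0.3]
finger_gap: 0.164
finger_force: 39.3
```

Emit:
{"api": "drive_tool", "payload": {
  "increments": [
    {"dx": 0,"dy": 0,"dz": 0.08,"wx": 0,"wy": 0,"wz": 0,"hand": 5},
    {"dx": 0,"dy": 0,"dz": 0.08,"wx": 0,"wy": 0,"wz": 0,"hand": 5},
    {"dx": 0,"dy": 0,"dz": 0.08,"wx": 0,"wy": 0,"wz": 0,"hand": 5},
    {"dx": 0,"dy": 0,"dz": 0,"wx": 0,"wy": 0,"wz": 0,"hand": 5},
    {"dx": 0,"dy": 0,"dz": 0,"wx": 0,"wy": 0,"wz": 0,"hand": 5},
    {"dx": 0,"dy": 0,"dz": 0,"wx": 0,"wy": 0,"wz": 0,"hand": 5}
  ]
}}

```text
time: 13.72
tcp_pos: [537.8, -341.4, 178.9]
tcp_rot: [-0.0, 0.941, 0.338, 0.0]
force: [0.7, 0.0, -0.2]
finger_gap: 0.17
finger_force: 39.3
```

```bash
python3 - <<'E'
from h import *
im,P=snap('wrist'); cv2.imwrite('pics/w7.png',im); s=r.get_state(); np.save('w7.npy',[P],allow_pickle=True)
t=s['tcp_pos']; print(t,s['tcp_rot'],s['time'],s['finger_gap'],'tip',proj(P,t-[0,0,83]),'hole',proj(P,[538,-342,58]))
I,Q=snap('scene'); cv2.imwrite('pics/s7.png',I); print('scene hole',proj(Q,[538,-342,58]),proj(Q,t-[0,0,83]))
u,v=map(int,proj(P,t-[0,0,83])); a,b=u-90,max(v-110,0); print(a,b)
cv2.imwrite('pics/w7c.png',cv2.resize(im[b:b+150,a:a+190],(0,0),fx=4,fy=4,interpolation=cv2.INTER_CUBIC))
E
```

```text
[ 538.17830353 -342.10487014  179.73590408] [6.52252256e-04 9.41135731e-01 3.38027236e-01 8.35670939e-04] 13.7667 0.16167971440516474 tip (np.float64(315.86728713818235), np.float64(209.8896263031257)) hole (np.float64(315.63331833263226), np.float64(197.27127519720065))
scene hole (np.float64(370.6254275922109), np.float64(174.073278105756)) (np.float64(370.8192250941838), np.float64(162.5750606804928))
225 99
```

View pics/w7c.png

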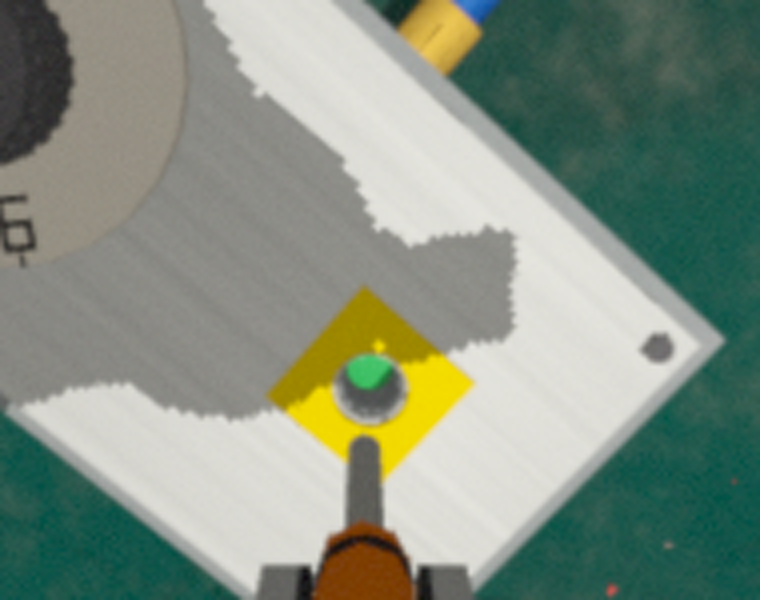

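The tip is at crop (364,453) and the hole at (370,388), with the green button visible inside. Camera bias and any stylus tilt are mixed together here, so I'll go nearly to the mouth and compare directly.

Emit:
{"api": "drive_tool", "payload": {
  "increments": [
    {"dx": 0.006,"dy": 0.003,"dz": 0.06,"wx": 0,"wy": 0,"wz": 0,"hand": 5},
    {"dx": 0,"dy": 0,"dz": 0.06,"wx": 0,"wy": 0,"wz": 0,"hand": 5},
    {"dx": 0,"dy": 0,"dz": 0,"wx": 0,"wy": 0,"wz": 0,"hand": 5},
    {"dx": 0,"dy": 0,"dz": 0,"wx": 0,"wy": 0,"wz": 0,"hand": 5},
    {"dx": 0,"dy": 0,"dz": 0,"wx": 0,"wy": 0,"wz": 0,"hand": 5},
    {"dx": 0,"dy": 0,"dz": 0,"wx": 0,"wy": 0,"wz": 0,"hand": 5}
  ]
}}

```text
time: 14.32
tcp_pos: [539.7, -342.9, 150.0]
tcp_rot: [0.001, 0.941, 0.337, 0.001]
force: [-0.3, 0.5, -0.1]
finger_gap: 0.164
finger_force: 39.3
```

```bash
python3 - <<'E'
from h import *
im,P=snap('wrist'); cv2.imwrite('pics/w8.png',im); s=r.get_state(); np.save('w8.npy',[P],allow_pickle=True)
t=s['tcp_pos']; print(t,s['tcp_rot'],s['time'],s['finger_gap'],'tip',proj(P,t-[0,0,83.2]),'hole',proj(P,[538,-342,58]))
a,b=270,150; 
W=cv2.resize(im[b:b+90,a:a+95],(0,0),fx=6,fy=6,interpolation=cv2.INTER_CUBIC)
I,Q=snap('scene'); u,v=map(int,proj(Q,[538,-342,58])); print('scene',u,v)
S=cv2.resize(I[v-45:v+15,u-20:u+20],(0,0),fx=5.6,fy=9,interpolation=cv2.INTER_CUBIC)
cv2.imwrite('pics/w8c.png',np.hstack([W,S[:540,:224]]))
E
```

```text
[ 539.60085548 -342.91185924  149.87381011] [1.03603621e-03 9.41384813e-01 3.37331910e-01 8.62098371e-04] 14.3667 0.16913843612831211 tip (np.float64(314.498775113419), np.float64(209.38810261259238)) hole (np.float64(312.5116283953941), np.float64(206.97594899669346))
scene 370 174
```

View pics/w8c.png

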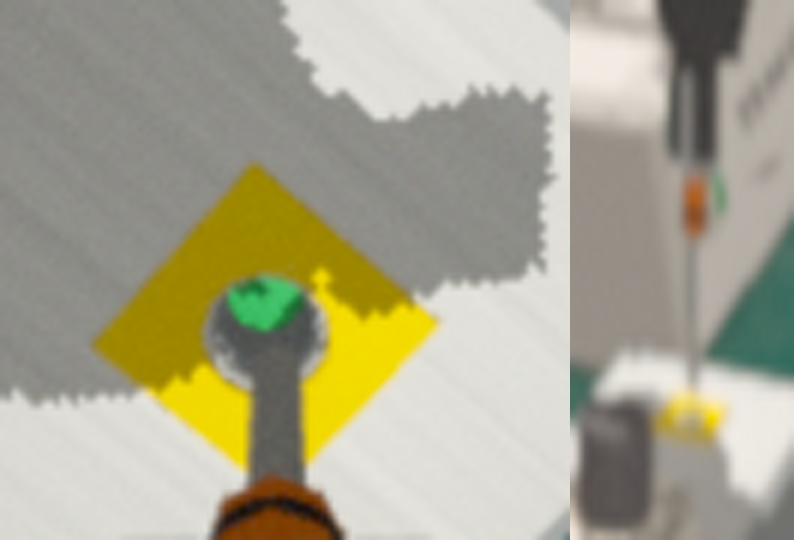

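The hole is centred at crop (266,330). The tip is at about (275,371), roughly 9 mm above the mouth, so I correct by +2.5 mm in tool x and -0.8 mm in tool y, in line with the last view.

Emit:
{"api": "drive_tool", "payload": {
  "increments": [
    {"dx": 0.01,"dy": -0.003,"dz": 0,"wx": 0,"wy": 0,"wz": 0,"hand": 5},
    {"dx": 0,"dy": 0,"dz": 0,"wx": 0,"wy": 0,"wz": 0,"hand": 5},
    {"dx": 0,"dy": 0,"dz": 0.01,"wx": 0,"wy": 0,"wz": 0,"hand": 5},
    {"dx": 0,"dy": 0,"dz": 0.01,"wx": 0,"wy": 0,"wz": 0,"hand": 5},
    {"dx": 0,"dy": 0,"dz": 0.01,"wx": 0,"wy": 0,"wz": 0,"hand": 5},
    {"dx": 0,"dy": 0,"dz": 0.01,"wx": 0,"wy": 0,"wz": 0,"hand": 5},
    {"dx": 0,"dy": 0,"dz": 0,"wx": 0,"wy": 0,"wz": 0,"hand": 5},
    {"dx": 0,"dy": 0,"dz": 0,"wx": 0,"wy": 0,"wz": 0,"hand": 5}
  ]
}}

```text
time: 15.08
tcp_pos: [539.8, -340.1, 137.8]
tcp_rot: [-0.0, 0.941, 0.337, -0.0]
force: [0.1, -0.7, -0.3]
finger_gap: 0.163
finger_force: 39.3
```

```bash
python3 - <<'E'
from h import *
im,P=snap('wrist'); s=r.get_state(); t=s['tcp_pos']; print(t,s['force'],s['ft_torque'],s['time'],s['finger_gap'])
a,b=270,150; cv2.imwrite('pics/w9c.png',cv2.resize(im[b:b+90,a:a+95],(0,0),fx=6,fy=6,interpolation=cv2.INTER_CUBIC))
E
```

```text
[ 540.01799112 -340.17990439  138.05221075] [-0.58375712 -0.48581447 -0.86934368] [-0.04136829 -0.02021157 -0.01124902] 15.1333 0.16746212579365083
```

View pics/w9c.png

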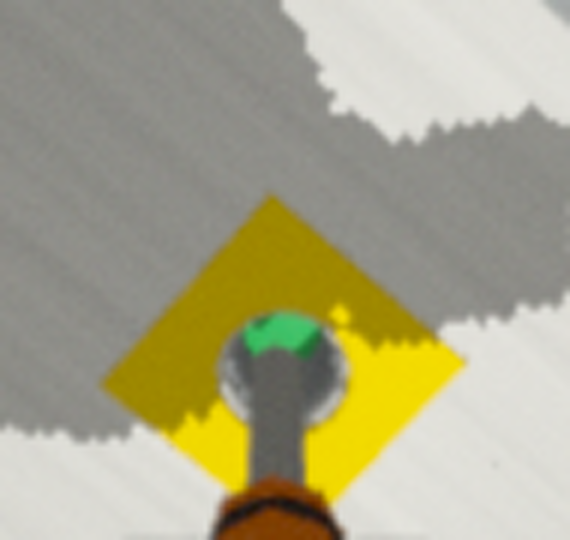

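The tip is inside the mouth, at about (275,387) against a hole centre of (284,372). I've now viewed 11 pictures, one more than the limit of 10, so I'll finish by force and measured pose only.

Emit:
{"api": "drive_tool", "payload": {
  "increments": [
    {"dx": 0.006,"dy": 0.004,"dz": 0,"wx": 0,"wy": 0,"wz": 0,"hand": 5},
    {"dx": 0,"dy": 0,"dz": 0,"wx": 0,"wy": 0,"wz": 0,"hand": 5},
    {"dx": 0,"dy": 0,"dz": 0.012,"wx": 0,"wy": 0,"wz": 0,"hand": 5},
    {"dx": 0,"dy": 0,"dz": 0.012,"wx": 0,"wy": 0,"wz": 0,"hand": 5},
    {"dx": 0,"dy": 0,"dz": 0.012,"wx": 0,"wy": 0,"wz": 0,"hand": 5},
    {"dx": 0,"dy": 0,"dz": 0.012,"wx": 0,"wy": 0,"wz": 0,"hand": 5},
    {"dx": 0,"dy": 0,"dz": 0.012,"wx": 0,"wy": 0,"wz": 0,"hand": 5},
    {"dx": 0,"dy": 0,"dz": 0,"wx": 0,"wy": 0,"wz": 0,"hand": 5},
    {"dx": 0,"dy": 0,"dz": 0,"wx": 0,"wy": 0,"wz": 0,"hand": 5},
    {"dx": 0,"dy": 0,"dz": 0,"wx": 0,"wy": 0,"wz": 0,"hand": 5}
  ]
}}

```text
time: 15.97
tcp_pos: [542.0, -340.0, 123.3]
tcp_rot: [0.0, 0.941, 0.337, 0.0]
force: [0.1, 0.2, -0.2]
finger_gap: 0.16
finger_force: 39.3
```

Emit:
{"api": "drive_tool", "payload": {
  "increments": [
    {"dx": 0,"dy": 0,"dz": 0.008,"wx": 0,"wy": 0,"wz": 0,"hand": 5},
    {"dx": 0,"dy": 0,"dz": 0.008,"wx": 0,"wy": 0,"wz": 0,"hand": 5},
    {"dx": 0,"dy": 0,"dz": 0,"wx": 0,"wy": 0,"wz": 0,"hand": 5},
    {"dx": 0,"dy": 0,"dz": 0,"wx": 0,"wy": 0,"wz": 0,"hand": 5},
    {"dx": 0,"dy": 0,"dz": 0,"wx": 0,"wy": 0,"wz": 0,"hand": 5}
  ]
}}

```text
time: 16.38
tcp_pos: [542.0, -340.0, 119.4]
tcp_rot: [0.0, 0.941, 0.337, 0.0]
force: [0.5, -0.6, -0.5]
finger_gap: 0.166
finger_force: 39.3
```

Emit:
{"api": "drive_tool", "payload": {
  "increments": [
    {"dx": 0,"dy": 0,"dz": 0.008,"wx": 0,"wy": 0,"wz": 0,"hand": 5},
    {"dx": 0,"dy": 0,"dz": 0,"wx": 0,"wy": 0,"wz": 0,"hand": 5},
    {"dx": 0,"dy": 0,"dz": 0,"wx": 0,"wy": 0,"wz": 0,"hand": 5},
    {"dx": 0,"dy": 0,"dz": 0,"wx": 0,"wy": 0,"wz": 0,"hand": 5}
  ]
}}

```text
time: 16.72
tcp_pos: [542.1, -340.1, 117.6]
tcp_rot: [0.0, 0.941, 0.337, 0.0]
force: [-0.3, 0.4, 1.3]
finger_gap: 0.163
finger_force: 39.5
```

Emit:
{"api": "drive_tool", "payload": {
  "increments": [
    {"dx": 0,"dy": 0,"dz": 0.006,"wx": 0,"wy": 0,"wz": 0,"hand": 5},
    {"dx": 0,"dy": 0,"dz": 0.006,"wx": 0,"wy": 0,"wz": 0,"hand": 5},
    {"dx": 0,"dy": 0,"dz": 0,"wx": 0,"wy": 0,"wz": 0,"hand": 5},
    {"dx": 0,"dy": 0,"dz": 0,"wx": 0,"wy": 0,"wz": 0,"hand": 5},
    {"dx": 0,"dy": 0,"dz": 0,"wx": 0,"wy": 0,"wz": 0,"hand": 5}
  ]
}}

```text
time: 17.13
tcp_pos: [542.1, -340.1, 114.6]
tcp_rot: [0.0, 0.941, 0.337, 0.0]
force: [-0.6, 0.2, 2.4]
finger_gap: 0.162
finger_force: 39.6
```

Emit:
{"api": "drive_tool", "payload": {
  "increments": [
    {"dx": 0,"dy": 0,"dz": 0.006,"wx": 0,"wy": 0,"wz": 0,"hand": 5},
    {"dx": 0,"dy": 0,"dz": 0,"wx": 0,"wy": 0,"wz": 0,"hand": 5},
    {"dx": 0,"dy": 0,"dz": 0,"wx": 0,"wy": 0,"wz": 0,"hand": 5},
    {"dx": 0,"dy": 0,"dz": 0,"wx": 0,"wy": 0,"wz": 0,"hand": 5}
  ]
}}

```text
time: 17.47
tcp_pos: [542.4, -340.2, 113.9]
tcp_rot: [0.0, 0.941, 0.337, 0.0]
force: [-1.5, 1.0, 5.4]
finger_gap: 0.166
finger_force: 40.0
```

Emit:
{"api": "drive_tool", "payload": {
  "increments": [
    {"dx": 0,"dy": 0,"dz": 0.002,"wx": 0,"wy": 0,"wz": 0,"hand": 5},
    {"dx": 0,"dy": 0,"dz": 0,"wx": 0,"wy": 0,"wz": 0,"hand": 5},
    {"dx": 0,"dy": 0,"dz": 0,"wx": 0,"wy": 0,"wz": 0,"hand": 5},
    {"dx": 0,"dy": 0,"dz": 0,"wx": 0,"wy": 0,"wz": 0,"hand": 5},
    {"dx": 0,"dy": 0,"dz": 0,"wx": 0,"wy": 0,"wz": 0,"hand": 5},
    {"dx": 0,"dy": 0,"dz": 0,"wx": 0,"wy": 0,"wz": 0,"hand": 5}
  ]
}}

```text
time: 17.97
tcp_pos: [542.5, -340.2, 113.8]
tcp_rot: [0.0, 0.941, 0.337, 0.0]
force: [-1.5, 0.3, 7.9]
finger_gap: 0.163
finger_force: 40.3
```

Emit:
{"api": "drive_tool", "payload": {
  "increments": [
    {"dx": 0,"dy": 0,"dz": 0,"wx": 0,"wy": 0,"wz": 0,"hand": 5},
    {"dx": 0,"dy": 0,"dz": 0,"wx": 0,"wy": 0,"wz": 0,"hand": 5},
    {"dx": 0,"dy": 0,"dz": 0,"wx": 0,"wy": 0,"wz": 0,"hand": 5}
  ]
}}

```text
time: 18.22
tcp_pos: [542.5, -340.2, 113.9]
tcp_rot: [0.0, 0.941, 0.337, 0.0]
force: [-0.7, 1.5, 9.2]
finger_gap: 0.165
finger_force: 40.3
```

Emit:
{"api": "drive_tool", "payload": {
  "increments": [
    {"dx": 0,"dy": 0,"dz": -0.001,"wx": 0,"wy": 0,"wz": 0,"hand": 5},
    {"dx": 0,"dy": 0,"dz": 0,"wx": 0,"wy": 0,"wz": 0,"hand": 5},
    {"dx": 0,"dy": 0,"dz": 0,"wx": 0,"wy": 0,"wz": 0,"hand": 5},
    {"dx": 0,"dy": 0,"dz": 0,"wx": 0,"wy": 0,"wz": 0,"hand": 5},
    {"dx": 0,"dy": 0,"dz": 0,"wx": 0,"wy": 0,"wz": 0,"hand": 5},
    {"dx": 0,"dy": 0,"dz": 0,"wx": 0,"wy": 0,"wz": 0,"hand": 5}
  ]
}}

```text
time: 18.72
tcp_pos: [542.4, -340.2, 113.9]
tcp_rot: [0.0, 0.941, 0.337, 0.0]
force: [-1.6, 0.5, 7.5]
finger_gap: 0.159
finger_force: 40.1
```

Emit:
{"api": "drive_tool", "payload": {
  "increments": [
    {"dx": 0,"dy": 0,"dz": 0,"wx": 0,"wy": 0,"wz": 0,"hand": 5},
    {"dx": 0,"dy": 0,"dz": 0,"wx": 0,"wy": 0,"wz": 0,"hand": 5},
    {"dx": 0,"dy": 0,"dz": 0,"wx": 0,"wy": 0,"wz": 0,"hand": 5}
  ]
}}

```text
time: 18.97
tcp_pos: [542.4, -340.2, 113.9]
tcp_rot: [0.0, 0.941, 0.337, 0.0]
force: [-1.4, 1.1, 6.5]
finger_gap: 0.16
finger_force: 40.1
```

About 7 N, steady against the stop. I'm handing it in.

```bash
python3 -c "
from station import r
print(r.job_done())"
```

```text
the job is handed in; nothing more can be done
None
```

I set the sleeve to 4 and let go of it, then pressed the button to its stop with the stylus at about 7 N. I handed the job in at about 19 s, still holding both; I viewed 11 pictures, one over the limit of 10.

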